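Count in the tensile bar and show its waist to the inspection camera

TASK

First count the next test piece in: swing the sprung lever of the tally counter all the way to its stop and let it spring back. Then take the waisted (dog-bone) tensile bar out of the rack and hold it in the air in front of the inspection camera: upright, the middle of its waist at the focus point of the lens, one broad face square to the lens. Finish while holding it there still, do not put it down or let go; leave the other two bars standing in the rack and do not push the cup or the mouse about.

Things in the scene. Friction and masses are not known exactly. Their poses are not given: they have to be found in the camera images.
- lever (a joint): angle of the tally counter's lever, rad. 0 at rest; swings counterclockwise seen from above to a stop at 0.9. A spring pushes it back to 0 by itself when let go; it needs about 1.3 N at the post to start and 3.2 N at the stop
- lever_post (a point): centre of the top of the lever's upright finger post: a white plastic cylinder 12 mm across, 65 mm from the hinge axis, its top 92 mm above the bench. It stands up 34 mm above the flat steel lever arm (6 mm thick, 12 mm wide). This frame turns with the lever; its x axis points along the arm from the post to the hinge, z up
- lever_hinge (a point): the lever's vertical hinge axis, on the centre of the top face of the counter, 45 mm above the bench; turns with the lever
- counter: tally counter fixed to the bench: a grey box 70 (x) x 60 (y) x 45 mm high, origin at the centre of its underside. The lever on top reaches out over its -x side, 26 degrees to the +y side at rest and 26 degrees to the -y side at the stop
- tensile_bar: the part to show: a flat steel tensile test bar shaped like a dog-bone, standing on end in the rack; 8 mm thick (x), 120 mm tall (z). Two heads 30 mm wide (y) and 34 mm long at bottom and top, stepping in over 5 mm to a waist 14 mm wide and 42 mm long in the middle. Origin at the centre of its lower end face. About 180 g
- waist (a point): centre of the tensile bar's waist, 60 mm above its lower end; axes as the bar's: x through the thickness (normal to the broad faces), z along the bar
- straight_bar: leave alone: a plain flat steel bar 8 x 30 x 120 mm tall with straight sides, loose, standing in the rack; origin at the centre of its lower end
- holed_bar: leave alone: a flat steel bar 8 x 30 x 120 mm tall with straight sides and a 14 mm round hole through its middle, loose, standing in the rack; origin at the centre of its lower end
- rack: white plastic block fixed to the bench, 60 (x) x 190 (y) x 40 mm high, origin at the centre of its underside. Three slots in a row along y, 60 mm apart, each 8 x 30 mm plus 1.5 mm of play and 32 mm deep (floor 8 mm above the bench); a bar stands in each, broad faces towards +x and -x, its top 128 mm above the bench. Which bar is in which slot changes
- stand: camera stand fixed to the bench; origin on the bench straight below the focus point, where a black cross is painted on its white base (100 mm wide in x, 8 mm thick, from 20 mm on the -y side of the cross to 290 mm on its +y side). A steel column 22 mm across and 318 mm high stands 255 mm from the cross in +y
- focus (a point): the camera's focus point in the air, 110 mm in front of the lens on its axis, 170 to 230 mm above the bench (the camera head is clamped at a different height each time). Its y axis points along the lens axis towards the lens, z is up. The picture is sharp with the middle of the waist within 15 mm of this point, the bar upright within 7 degrees and a broad face square to the lens within 8 degrees
- lens (a point): centre of the front glass of the inspection camera (black box 50 x 50 x 70 mm with a silver ring 48 mm across round the lens); the camera looks level, along this frame's -y axis. The camera is behind it on the +y side
- cup: leave alone: empty white paper cup, 74 mm across at the rim, 90 mm tall, light; origin at the centre of its underside
- mouse: leave alone: grey computer mouse 100 x 60 mm, 31 mm high; origin at the centre of its underside
Things that resemble listed ones, but are neither listed nor needed, are in the scene too. Several things have the shape of the rack; the one meant has the colours described above. What is shaped like the tensile_bar but red is not meant.

How it is judged:
By the outcome, as a careful person would: the job done as asked, in the order asked, and still so for the second after the job is handed in, while the arm keeps its last pose, push and grip.
It also fails if it takes over 54 s, if anything falls off the work surface, if the arm or the gripper's body presses on something with over 40 N, if the wrist force passes 120 N, or if a joint passes its speed limit or range.

ROBOT

A 6-joint arm with a two-finger parallel gripper is mounted at the origin on the work surface. World frame = base frame: x ahead of the robot, y to its left, z up, the work surface at z = 0. Lengths are in mm, angles in rad, forces in N, time in s.
With the tool pointing down it reaches from about 350 to 875 mm from the base axis. Payload 4.2 kg.
Tool frame: the origin (TCP) lies at the very end of the fingers, on their centre line; the grasp point (between the pads) lies 19 mm behind it; z points along the fingers, y is the line along which they close (so a half turn about z gives the same grasp; the last joint's range is limited). The gripper opens to 85 mm and grips with 20 to 120 N. Pads are 22 mm wide; open, the fingers measure 114 mm over their backs; the gripper's body (76 mm by 85 mm) begins 54 mm behind the grasp point. The pads swing forward as they close: fully open they stand 13 mm farther back than shut.
Start: joints at [-0.965, 0.385, 0.008, 0, -1.194, -0.259], TCP at [212.446, -587.763, 210.312] pointing down, gripper open.
Joint ranges: [-3.14, 3.14], [-1.21, 2.06], [-1.07, 1.41], [-3.16, 2.05], [-2.99, -0.16], [-3.1, 3.1]. Speed limits (rad/s): [2.79, 2.79, 3.14, 3.14, 3.14, 3.14].

INTERFACE

Orientations are given as a unit quaternion [x, y, z, w].
In Python, from bench import read_state, get_image, get_calibration, job_done gives the robot as it stands.
- The arm moves only by the shell command python3 -m creep 'ROWS'. ROWS is a JSON object of lists of equal length, an entry for each row: "translation": the shift along the world's x, y, z in cm, a list of three; "delta_rot": the turn, a rotation vector about the world's x, y, z in degrees, a list of three; "hand": the finger opening in cm, from 0 to 8.54. A call has 1 to 8 rows; each row is the pose to reach, as a shift and turn from the pose commanded when the call began; what a row does not reach only later rows make up. A row lasts 1/8 s, in which the tool goes at most 62.5 mm and 10.7 degrees, less where a joint would pass 70% of its speed; a pose out of reach is approached as far as the arm can. A call with a gripper value outside its range is refused whole. The fingers move at their own pace and stop on an object; the grip force is fixed at half the most. Time passes only in rows, so rows that repeat a pose let the fingers close. It gives the time, the measured TCP pose, the force, the opening and the grip force at its end, in the units of the state.
- read_state(): the state, without advancing time (a new reading comes with each control period).
- get_image(name): name is "side" or "top" or "wrist"; returns (picture, depth): 384x512x3 uint8, red, green, blue; 384x512 float32, mm along the optical axis (not along the pixel's ray), 0 where there is no reading.
- get_calibration(name): a dict with "intrinsics" (3x3 intrinsics, pixels), "xyz" and "attitude" of the camera in the world. Camera axes: x right, y down, z forward; pixel columns grow to the right and rows downward; lengths in mm; the calibration is good to about 2 mm. The wrist camera is an equidistant fisheye: a pixel r from the principal point sees the ray r / f radians off the axis. A picture is of the moment at which its call begins: read the wrist's pose just before it. get_calibration takes no time and is no camera call; for the wrist camera it gives the pose at the moment of the call.
- job_done(): hands the job in; it is judged then, once.
The state is a dict: "clock": time; "joints": joint angles; "joint_vel": joint speeds; "joint_efforts": joint torques, N m; "position": TCP position; "ee_rot": TCP orientation; "contact_force": force on the tool from outside, world axes, zero at the start; "wrist_torque": the same for the moment, N m; "gripper_width": finger opening in mm; "grasp_force": force on a finger pad.
Only numpy, scipy, OpenCV 4.12 (cv2) and the standard library are available. Lean on these libraries where they do the work, as an engineer would, in place of code of your own. Each camera call takes 0.05 s, during which the arm holds its last target. There are 200 camera calls.

## Working session

There is one attempt and no reset: what is moved stays moved. The work goes in short steps, Python scripts to look and compute and a shell command to move; the robot and the scene stay as the last step left them, time stands still between calls to the robot, and variables do not carry over. Pictures are saved under pics/ and viewed, at most 10 in all, crops included, and the job is handed in when it is done.

```bash
mkdir -p pics; cat > h.py <<'E'
import numpy as np, cv2
from scipy.spatial.transform import Rotation as R
from bench import *
def cam(n):
    c=get_calibration(n); K=np.array(c["intrinsics"]); a=np.array(c["attitude"])
    Rm=a if a.shape==(3,3) else R.from_quat(a).as_matrix()
    return K,Rm,np.array(c["xyz"])
def cloud(n,d,c=None):
    K,Rm,t=c or cam(n); v,u=np.mgrid[:d.shape[0],:d.shape[1]]
    p=np.stack([(u-K[0,2])/K[0,0]*d,(v-K[1,2])/K[1,1]*d,d],-1)
    P=p@Rm.T+t; P[d==0]=np.nan; return P
E
python3 - <<'E'
from h import *
print(read_state())
for n in ("side","top"):
    p,d=get_image(n); np.savez(f"{n}.npz",p=p,d=d)
    c=get_calibration(n); print(n,c)
    cv2.imwrite(f"pics/{n}0.png",cv2.resize(p[:,:,::-1],(800,600),interpolation=cv2.INTER_CUBIC))
E
```

```text
{'clock': 0.0, 'joints': array([-9.65406022e-01,  3.85618964e-01,  6.62227479e-03, -5.25025537e-04,
       -1.19402046e+00, -2.58610675e-01]), 'joint_vel': array([-0.00080135, -0.00113566,  0.00105723,  0.00118753, -0.00201368,
        0.00036682]), 'joint_efforts': array([ 8.12721610e-04, -3.92285621e+01,  1.88398737e+01,  4.18632969e+00,
       -4.72899686e-03,  1.08832282e-05]), 'position': array([ 212.22960473, -587.18415996,  209.17872997]), 'ee_rot': array([-1.72426805e-01,  9.85021677e-01,  1.11055334e-03, -2.43339773e-04]), 'contact_force': array([-1.33093462,  0.23504117, -0.29742127]), 'wrist_torque': array([ 0.00308104,  0.01517445, -0.01946024]), 'grasp_force': 0.0, 'gripper_width': 85.46618965146018}
side {'intrinsics': array([[399.0954212 ,   0.        , 254.3312651 ],
       [  0.        , 399.0954212 , 198.71809627],
       [  0.        ,   0.        ,   1.        ]]), 'xyz': array([-123.66954089, -760.53048662,  795.44497276]), 'attitude': array([ 0.81336805, -0.35379362,  0.17710167, -0.42649443])}
top {'intrinsics': array([[348.81504708,   0.        , 257.81582412],
       [  0.        , 348.81504708, 194.82202727],
       [  0.        ,   0.        ,   1.        ]]), 'xyz': array([ 434.07983703, -102.54463029, 1069.05335261]), 'attitude': array([ 0.70957935, -0.70244572,  0.03594058, -0.0421358 ])}
```

View pics/side0.png

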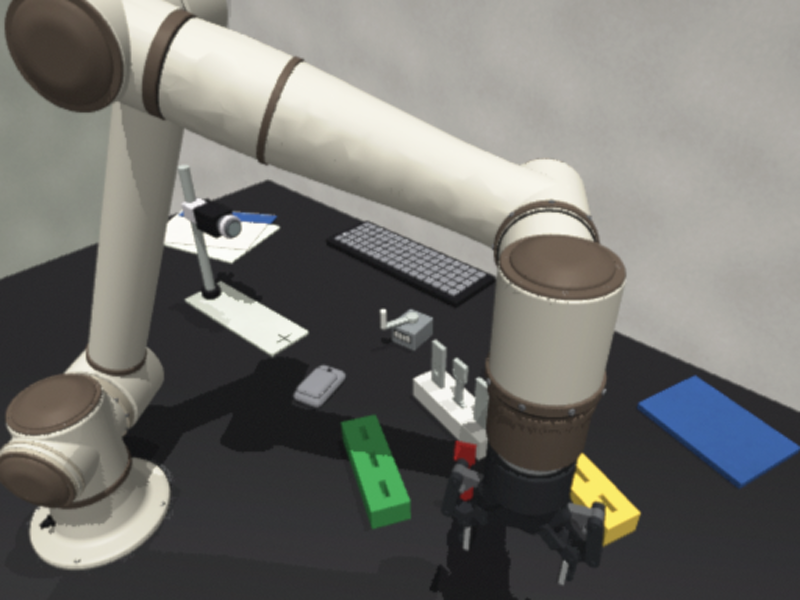

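View pics/top0.png

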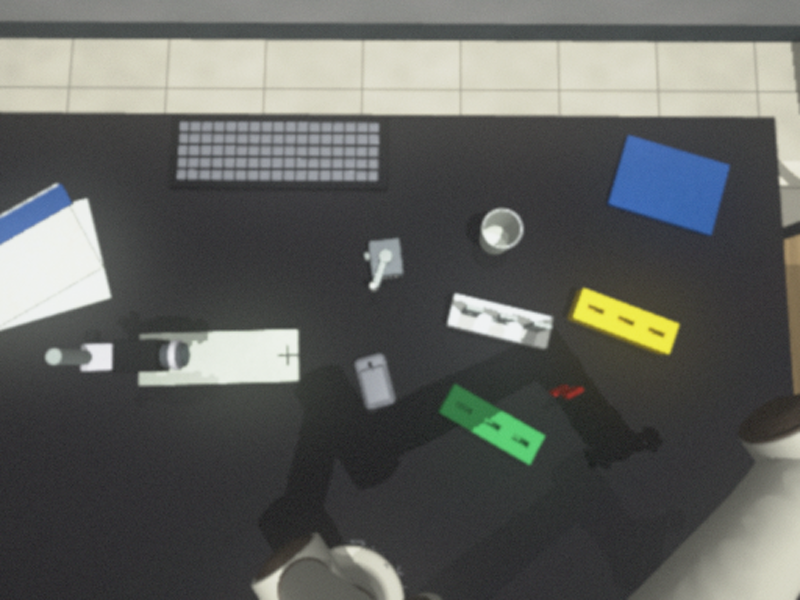

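The side view shows the white rack with bars at (440,362), (460,380) and (483,400), the third half hidden by the arm. It also shows the counter at (410,328) with its post at (383,320), the lens ring at (230,227) and the cross at (285,337). In the top view the rack is at (500,320), post (375,287), hinge (385,257), cross (288,355), cup (500,230) and mouse (375,382). The green and yellow racks and the red bar at (568,392) are decoys.

```bash
python3 - <<'E'
from h import *
T=np.load("top.npz");S=np.load("side.npz")
C=cloud("top",T["d"]);D=cloud("side",S["d"])
s=512/800
def box(P,im,u0,u1,v0,v1,zl,zh,lab,wh=None):
    sl=np.s_[int(v0*s):int(v1*s),int(u0*s):int(u1*s)]
    q=P[sl].reshape(-1,3);c=im[sl].reshape(-1,3).astype(int)
    m=(q[:,2]>zl)&(q[:,2]<zh)
    if wh is not None:m&=wh(c)
    q=q[m]
    if len(q)<4: print(lab,len(q));return
    print(lab,len(q),"med",np.median(q,0).round(1),"min",q.min(0).round(),"max",q.max(0).round(), "rect",cv2.minAreaRect(q[:,:2].astype(np.float32)))
box(C,T["p"],355,415,225,300,80,110,"post top")
box(C,T["p"],355,415,225,300,38,50,"counter top")
box(C,T["p"],355,415,225,300,50,75,"arm")
box(C,T["p"],440,560,285,355,33,48,"rack top")
box(C,T["p"],440,560,285,355,100,140,"bars")
box(D,S["p"],370,400,300,335,70,110,"post side")
box(C,T["p"],130,310,320,395,3,14,"base top")
box(C,T["p"],130,310,320,395,100,300,"camhead top")
box(D,S["p"],205,245,210,242,100,300,"camhead side")
box(D,S["p"],425,490,335,420,60,140,"bars side")
box(C,T["p"],40,70,340,370,280,350,"column top")
box(C,T["p"],470,530,200,260,60,110,"cup")
box(C,T["p"],350,400,350,412,10,50,"mouse")
# side bars clusters
sl=np.s_[int(335*s):int(430*s),int(425*s):int(490*s)]
m=((D[sl][...,2]>55)&(D[sl][...,2]<140)).astype(np.uint8)
n,l=cv2.connectedComponents(m)
for i in range(1,n):
    q=D[sl][l==i]; print(i,len(q),np.median(q,0).round(1),q.max(0).round())
    for z in range(50,130,10):
        r=q[(q[:,2]>z)&(q[:,2]<z+10)]
        if len(r)>2:print("  ",z,len(r),np.ptp(r[:,:2],axis=0).round(1))
im=S["p"][int(330*s):int(470*s),int(400*s):int(520*s)]
cv2.imwrite("pics/rk.png",cv2.resize(im[:,:,::-1],None,fx=6,fy=6,interpolation=cv2.INTER_CUBIC))
E
```

```text
post top 15 med [578.1 -37.   91.9] min [573. -42.  85.] max [584. -31.  95.] rect ((577.533935546875, -36.72613525390625), (9.009139060974121, 10.093019485473633), 48.16529083251953)
counter top 354 med [642.2 -62.3  45.6] min [603. -90.  39.] max [678. -26.  50.] rect ((639.9556884765625, -56.884681701660156), (70.80915832519531, 59.73753356933594), 7.547976970672607)
arm 133 med [625.7 -51.3  57.2] min [573. -80.  50.] max [672. -36.  70.] rect ((622.4212036132812, -58.90276336669922), (38.89813995361328, 103.38597869873047), 84.09764862060547)
rack top 1093 med [ 519.2 -270.3   40.8] min [ 470. -374.   33.] max [ 570. -177.   48.] rect ((520.7417602539062, -275.64410400390625), (190.7467803955078, 60.338993072509766), 76.81403350830078)
bars 155 med [ 518.8 -275.8  127.8] min [ 500. -348.  100.] max [ 539. -202.  132.] rect ((520.5054931640625, -275.25762939453125), (149.96925354003906, 8.307317733764648), 76.90679931640625)
post side 27 med [577.9 -45.3  83.6] min [574. -49.  71.] max [586. -37.  96.] rect ((579.7528076171875, -44.323360443115234), (11.5060453414917, 9.412257194
[... 1300 characters left out ...]
, 59.42292785644531), 15.528987884521484)
1 201 [ 533.4 -225.7   98.5] [ 543. -205.  132.]
   50 11 [ 6.7 29.8]
   60 29 [12.4 32.5]
   70 20 [ 8.3 29.2]
   80 20 [ 7.7 27.1]
   90 25 [ 9.  29.7]
   100 29 [10.  29.6]
   110 25 [ 9.6 29.2]
   120 35 [14.2 30.9]
2 182 [ 519.8 -283.5  104.7] [ 527. -264.  132.]
   50 8 [ 7.3 15. ]
   60 17 [ 9.5 14.9]
   70 18 [ 6.1 16.9]
   80 14 [ 4.9 12.4]
   90 20 [ 6.9 27.8]
   100 28 [ 7.8 30.4]
   110 31 [ 9.6 32.1]
   120 39 [10.6 31.8]
3 200 [ 505.4 -338.7   97.1] [ 516. -322.  131.]
   50 10 [ 8.9 26.1]
   60 27 [ 8.6 26.3]
   70 20 [ 7.4 27.8]
   80 27 [ 7.5 27. ]
   90 25 [ 6.9 26.2]
   100 25 [ 8.2 30.3]
   110 25 [ 7.4 26.8]
   120 35 [14.5 24.9]
```

View pics/rk.png

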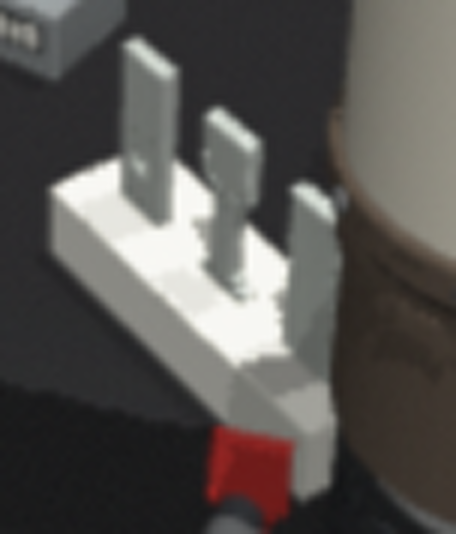

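The middle bar, at crop (235,200), is the dog-bone. The left one has a hole and the right one is straight. Counter centre is (640,-57) with yaw about 7.5°. The rest post then comes out at (578,-37) and the stop at (586,-92), which fits the geometry. Next I move closed fingers to the post's +y side.

```bash
python3 -m creep '{"translation":[[36.5,59.3,0],[36.5,59.3,0],[36.5,59.3,0],[36.5,59.3,0],[36.5,59.3,0],[36.5,59.3,0],[36.5,59.3,0],[36.5,59.3,0]],"delta_rot":[[0,0,75],[0,0,75],[0,0,75],[0,0,75],[0,0,75],[0,0,75],[0,0,75],[0,0,75]],"hand":[0,0,0,0,0,0,0,0]}'
python3 - <<'E'
from h import *
T=np.load("top.npz");C=cloud("top",T["d"]);im=T["p"].astype(int)
m=(im.min(2)>150)&(C[...,2]<20)&(C[...,0]>380)&(C[...,0]<510)&(C[...,1]>80)&(C[...,1]<400)
m=cv2.morphologyEx(m.astype(np.uint8),cv2.MORPH_OPEN,np.ones((5,5)))
n,l,st,_=cv2.connectedComponentsWithStats(m);k=1+st[1:,4].argmax()
q=C[l==k];print("base",cv2.minAreaRect(q[:,:2].astype(np.float32)),np.median(q[:,2]))
g=T["p"].min(2); sl=(C[...,1]>105)&(C[...,1]<145)&(C[...,0]>425)&(C[...,0]<465)
for th in(110,140):
    z=C[sl&(g<th)];print("cross",len(z),z[:,:2].mean(0),(z.min(0)+z.max(0))/2)
S=np.load("side.npz");D=cloud("side",S["d"])
for P in(C,D):
    q=P.reshape(-1,3);q=q[(q[:,2]>190)&(q[:,2]<262)&(abs(q[:,0]-446)<40)&(q[:,1]>215)&(q[:,1]<340)]
    print("head",len(q),np.percentile(q,[1,99],axis=0).round(1),cv2.minAreaRect(q[:,:2].astype(np.float32)))
    t=q[(q[:,2]>246)];print(" top z",np.median(q[q[:,2]>243][:,2]))
    f=q[q[:,1]<245];print(" front",len(f),np.median(f,0),f.min(0),f.max(0))
E
```

```text
clock: 1.1
position: [475.1, -160.0, 210.2]
ee_rot: [0.737, -0.676, -0.0, 0.0]
contact_force: [0.6, -1.6, 0.2]
gripper_width: -0.2
grasp_force: 0.0
base ((446.0633850097656, 255.8048553466797), (101.2444076538086, 289.0115051269531), 2.295764684677124) 8.775846425447071
cross 15 [446.63261043 107.8491103 ] [4.45647662e+02 1.08738992e+02 3.15187109e-01]
cross 26 [445.61143111 108.88557317] [4.45642694e+02 1.08996338e+02 3.15187109e-01]
head 977 [[421.6 240.6 214.4]
 [469.7 338.8 254.4]] ((445.9351501464844, 290.22222900390625), (49.72319030761719, 100.06420135498047), 2.4533166885375977)
 top z 251.11779512631847
 front 94 [446.28655886 241.89299469 233.461889  ] [429.29125171 239.98843583 213.38857853] [465.41348733 244.9453883  247.11475761]
head 554 [[421.1 233.1 205. ]
 [471.  335.1 253.3]] ((447.1341552734375, 285.8316345214844), (53.07577896118164, 107.0829849243164), 1.5660921335220337)
 top z 250.41306132536533
 front 126 [445.23279599 237.65893745 230.22028866] [427.78400024 231.99435052 205.51214563] [465.91292345 244.96798222 250.21580295]
```

```bash
python3 -m creep '{"translation":[[10.2,17.2,0],[10.2,17.2,0],[10.2,17.2,0],[10.2,17.2,0],[10.2,17.2,-6],[10.2,17.2,-12],[10.2,17.2,-14.2],[10.2,17.2,-14.2]],"delta_rot":[[0,0,0],[0,0,0],[0,0,0],[0,0,0],[0,0,0],[0,0,0],[0,0,0],[0,0,0]],"hand":[0,0,0,0,0,0,0,0]}'
python3 - <<'E'
from h import *
p,d=get_image("side");C=cloud("side",d)
u=int(395*.64);v=int(320*.64)
im=p[v-80:v+40,u-60:u+60]
cv2.imwrite("pics/lv.png",cv2.resize(im[:,:,::-1],None,fx=5,fy=5,interpolation=cv2.INTER_CUBIC))
E
```

```text
clock: 2.1
position: [574.6, 8.9, 66.2]
ee_rot: [0.736, -0.677, -0.001, 0.002]
contact_force: [0.4, 0.6, 0.8]
gripper_width: -0.0
grasp_force: 0.0
```

View pics/lv.png

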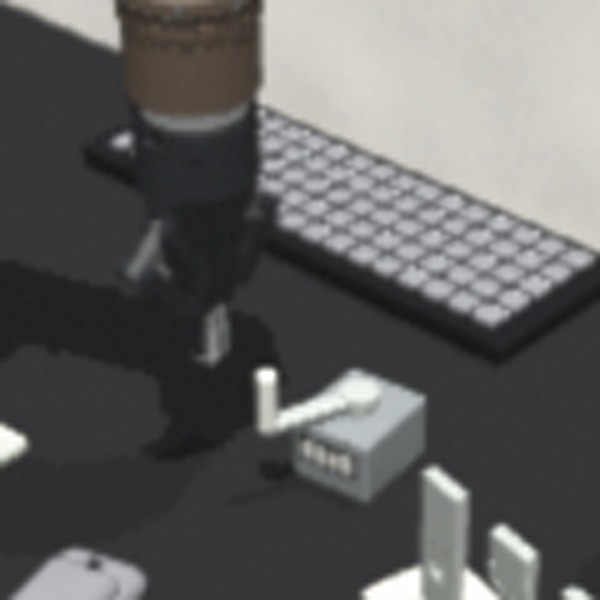

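Closed fingertips are at crop (213,350), clear on the +y side of the post at (265,400). Now I push along the arc.

```bash
python3 -m creep '{"translation":[[0.3,-1.5,0.1],[0.3,-2.6,0.1],[0.1,-3.5,0.1],[0.1,-4.4,0.1],[0.1,-5.3,0.1],[0.2,-6.2,0.1],[0.5,-7,0.1],[0.7,-7.7,0.1]],"delta_rot":[[0,0,0],[0,0,0],[0,0,0],[0,0,0],[0,0,0],[0,0,0],[0,0,0],[0,0,0]],"hand":[0,0,0,0,0,0,0,0]}'
```

```text
clock: 3.15
position: [583.0, -67.6, 70.7]
ee_rot: [0.737, -0.676, -0.0, 0.0]
contact_force: [-3.5, 2.4, 8.3]
gripper_width: -0.0
grasp_force: 3.8
```

```bash
python3 -m creep '{"translation":[[0.2,-0.3,0],[0.3,-0.5,0],[0.3,-0.5,0]],"delta_rot":[[0,0,0],[0,0,0],[0,0,0]],"hand":[0,0,0]}'
```

```text
clock: 3.52
position: [585.6, -72.7, 70.7]
ee_rot: [0.737, -0.676, -0.0, 0.001]
contact_force: [-5.6, 1.7, 8.5]
gripper_width: 0.4
grasp_force: 4.2
```

```bash
python3 - <<'E'
from h import *
p,d=get_image("side")
u=int(395*.64);v=int(320*.64)
a=cv2.resize(p[v-30:v+30,u-30:u+30][:,:,::-1],(400,400),interpolation=cv2.INTER_CUBIC)
p,d=get_image("top"); u=int(385*.64);v=int(265*.64)
b=cv2.resize(p[v-30:v+30,u-30:u+30][:,:,::-1],(400,400),interpolation=cv2.INTER_CUBIC)
cv2.imwrite("pics/lv2.png",np.hstack([a,b]))
E
```

```text
(no output)
```

View pics/lv2.png

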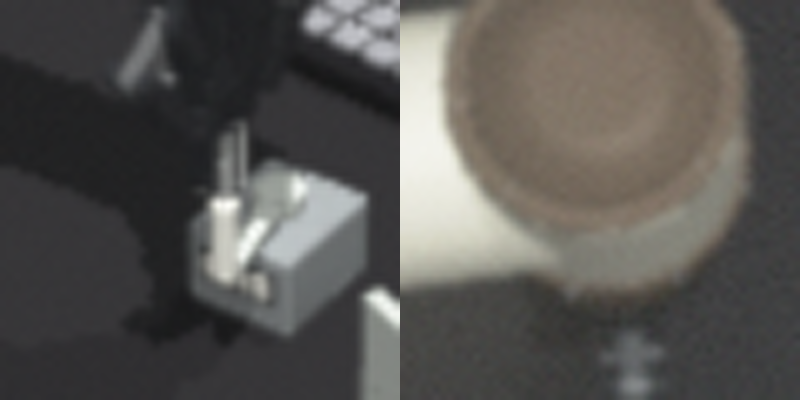

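The finger is behind the post, and the post is at left crop (225,240) near the stop. I'll measure the post position for the lever angle.

```bash
cat > post.py <<'E'
from h import *
p,d=get_image("side");K,Rm,t=cam("side")
# ray of the post's top (white blob) on plane z=92
def proj(X):
    c=Rm.T@(np.array(X)-t); return K[0,2]+K[0,0]*c[0]/c[2],K[1,2]+K[1,1]*c[1]/c[2]
for th in(0,.7,.8,.9):
    a=np.radians(161.5)+th; print(th,"axis pixel z75",np.round(proj([640+65*np.cos(a),-57+65*np.sin(a),75]),1),"top",np.round(proj([640+65*np.cos(a),-57+65*np.sin(a),92]),1))
g=p.min(2); u=np.arange(235,275)
for v in range(190,214,2): print(v,''.join('%4d'%x for x in g[v,236:272]))
print(read_state()["contact_force"].round(1))
E
python3 post.py
```

```text
0 axis pixel z75 [243.4 202.8] top [243.2 198.3]
0.7 axis pixel z75 [254.  208.4] top [254.  203.8]
0.8 axis pixel z75 [256.1 208.8] top [256.  204.2]
0.9 axis pixel z75 [258.2 209. ] top [258.1 204.5]
190   34  33  34  35  34  33  33  33  30  34  38  38  40  37  38  41  43  37  35  33  32  35  33  38  48  54  54  54  54  53  54  53  54  54  54  54
192   34  34  33  35  33  34  33  33  32  31  33  36  38  37  37  38  38  38  37  37  53  77  78  53  54  54  54  53  55  54  54  54  54  54  54  54
194   35  35  34  35  34  34  34  34  33  34  33  32  32  32  35  39  38  36  46  77  94  83 111  55  45  53  53  53  54  54  54  54  53  54  55  54
196   35  32  33  34  33  34  34  35  33  33  33  34  33  33  32  32  34  40  56  99 110  91 118  54  35  35  36  41  44  53  54  54  55  54  54  55
198   34  34  34  33  33  34  34  35  34  32  33  33  33  32  33  33  33  40  74 127 126  94 120  57  45  71  98  97  81  65  61  58  55  54  54  55
200   34  33  33  33  35  34  34  34  34  33  33  35  35  33  33  34  33  43  70 119 125  95 124  94 111 128 141 144 145 158 185 154 163 133  96  78
202 
[... 206 characters left out ...]
 35  36  54 130 221 226 240 206 123 104 128 145 149 143 144 165 174 158 182 187 185 185
206   53  54  53  54  46  36  33  33  34  33  33  33  33  34  43  69  99 131 179 201 191 154 118 127 163 167 154 135 137 148 159 178 187 187 185 184
208   54  54  54  55  53  47  37  34  34  34  32  34  35  40  63  91  94 120 173 191 184 156 161 227 239 217 143 137 178 187 188 189 188 188 179 162
210   54  54  54  54  54  54  49  37  35  34  35  34  34  40  60  82  80 116 173 191 189 191 231 237 195 143 173 188 189 189 188 187 177 154 124 108
212   53  53  53  54  54  54  50  36  34  34  34  34  36  38  57  83  94 137 175 192 191 201 233 162 114 141 174 184 187 187 175 143 116 106 105 103
[-5.1  0.9  8.3]
```

```bash
python3 - <<'E'
from h import *
g=np.load("side.npz")["p"].min(2)
for v in range(196,212,3): print(v,''.join('%4d'%x for x in g[v,236:260]))
E
python3 -m creep '{"translation":[[-0.2,-0.3,0.3],[-0.2,-0.5,0.3],[-0.2,-0.5,0.3]],"delta_rot":[[0,0,0],[0,0,0],[0,0,0]],"hand":[0,0,0]}'
python3 post.py | grep -E '^(198|204|206|208|210|212|\[)'
```

```text
196   43  44  44  43  43  43  43  44  45  47  44  43  42  43  44  43  44  44  43  43  43  44  43  43
199   43  43  43  42  44  45  66 144 232 238 218  99  46  44  43  44  45  44  44  42  43  44  48  67
202   44  43  43  43  43  43  51  91 149 161 144  87  49  44  44  43  43  43  48  67 103 144 162 181
205   42  45  44  43  43  43  50  88 147 159 147 103  76  93 136 173 189 201 215 216 217 218 184 162
208   43  42  44  43  43  43  49  85 146 159 160 176 206 181 160 154 124 103  99  92 105 137 142 150
211   44  44  43  43  42  44  44  47  57  66  63  54  48  47  55  64  51  68  82  90  98 109 123 139
clock: 4.05
position: [584.5, -77.3, 72.1]
ee_rot: [0.736, -0.677, -0.0, 0.0]
contact_force: [0.5, 0.1, -0.2]
gripper_width: 0.2
grasp_force: 0.0
198   34  34  34  34  33  36  62 142 219 178 145  63  35  33  33  35  34  33  40  70 119 124  96 118  61  71  98  98  80  62  61  57  54  54  54  54
204   46  37  36  34  35  34  47 101 168 155 139  88  43  38  46  57  69 103 135 134 145 149 147 154 153 138 136 137 140 140 151 158 183 187 186 186
206   53  53  53  50  46  38  45  99 166 156 148 132 119 131 142 146 129 120 126 128 125 131 118 109 104 107 118 125 127 132 153 178 187 187 186 185
208   54  54  55  54  54  51  45  96 168 169 151 148 152 142 132 129 114 104  99  95  96 104 106 107 107 111 110 131 170 186 188 189 189 188 180 162
210   55  54  54  53  54  55  54  69 104 110 103  86  73  60  68  83  79  85  89  90  91  93  99 109 142 171 178 188 189 189 188 187 177 155 124 108
212   53  53  55  54  55  54  53  50  38  35  36  34  33  38  57  84  91 116  87  73  70  78  87 103 133 146 176 184 186 187 175 143 116 106 105 104
[ 0.1 -0.7 -0.3]
```

```bash
python3 - <<'E'
from h import *
K,Rm,t=cam("side")
def proj(X):
    c=Rm.T@(np.array(X)-t); return np.round([K[0,2]+K[0,0]*c[0]/c[2],K[1,2]+K[1,1]*c[1]/c[2]],1)
s=read_state();print(s["position"],"expect old tip at",proj([574.6,8.9,66.2]),"now tip",proj(s["position"]))
p,d=get_image("side");P=cloud("side",d)
u,v=proj(s["position"]).astype(int)
for z0 in range(60,130,8):
    q=P[v-50:v+30,u-25:u+25].reshape(-1,3)
    q=q[(q[:,2]>z0)&(q[:,2]<z0+8)&(np.hypot(*(q[:,:2]-s["position"][:2]).T)<35)]
    print(z0,len(q),q.min(0).round() if len(q) else "",q.max(0).round() if len(q) else "")
cv2.imwrite("pics/lv3.png",cv2.resize(p[v-45:v+25,u-45:u+35][:,:,::-1],None,fx=8,fy=8,interpolation=cv2.INTER_CUBIC))
E
```

```text
[584.51962951 -77.22389218  72.02321037] expect old tip at [232.5 200. ] now tip [254.3 208. ]
60 6 [575. -51.  61.] [586. -44.  68.]
68 5 [575. -50.  68.] [584. -46.  74.]
76 9 [575. -50.  76.] [586. -45.  84.]
84 5 [574. -48.  84.] [582. -44.  91.]
92 9 [571. -92.  92.] [590. -44.  99.]
100 16 [571. -93. 100.] [592. -75. 108.]
108 19 [569. -92. 108.] [593. -74. 115.]
116 22 [569. -95. 116.] [594. -77. 124.]
124 16 [570. -92. 124.] [597. -78. 132.]
```

View pics/lv3.png

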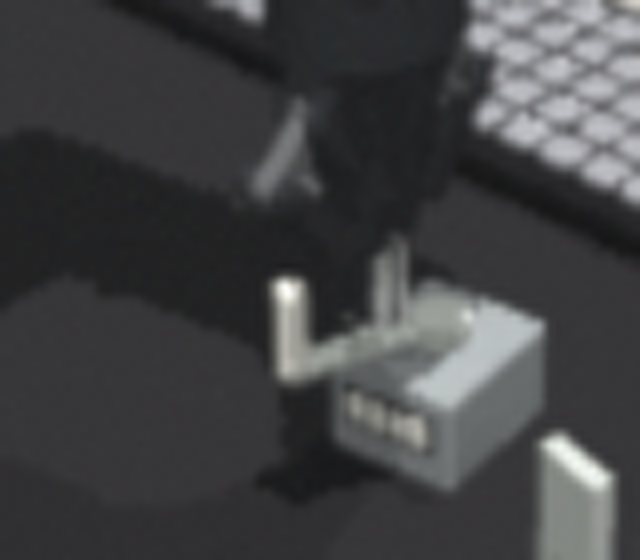

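Visible finger ends are at crop (390,325), about z≈90. That suggests the shut tips sit roughly 20 mm above the reported TCP, rode on the post top and slipped off. I'll check that against the first image, then raise the tool and check again.

```bash
python3 -m creep '{"translation":[[0,0,4],[0,0,8],[0,6,10],[0,9,10],[0,9,10]],"delta_rot":[[0,0,0],[0,0,0],[0,0,0],[0,0,0],[0,0,0]],"hand":[0,0,0,0,0]}'
python3 - <<'E'
from h import *
def low(d,pos,r,lab):
    P=cloud("side",d).reshape(-1,3);q=P[(np.hypot(*(P[:,:2]-pos[:2]).T)<r)&(P[:,2]>pos[2]-45)]
    print(lab,pos.round(1),"lowest z",np.sort(q[:,2])[:12].round(),"n",len(q)); k=q[q[:,2]<np.sort(q[:,2])[:1]+12]; print(k.mean(0),k.min(0),k.max(0))
low(np.load("side.npz")["d"],np.array([212.2,-587.2,209.2]),75,"open")
s=read_state();p,d=get_image("side");low(d,s["position"],30,"shut");np.save("sd.npy",d)
p,d=get_image("wrist");cv2.imwrite("pics/w.png",p[:,:,::-1])
c=get_calibration("wrist");print(c)
# wrist fisheye points near TCP
print(s["ee_rot"])
E
```

```text
clock: 4.78
position: [584.6, 14.9, 172.5]
ee_rot: [0.738, -0.675, 0.0, -0.0]
contact_force: [1.1, -0.8, -0.5]
gripper_width: -0.0
grasp_force: 0.0
open [ 212.2 -587.2  209.2] lowest z [247. 247. 247. 248. 248. 248. 248. 249. 249. 249. 250. 250.] n 15180
[ 203.73158994 -587.86033955  253.47874438] [ 185.24813114 -644.24807354  246.53611031] [ 225.87965897 -540.23166237  258.3805809 ]
shut [584.6  14.9 172.5] lowest z [194. 197. 197. 197. 198. 199. 199. 200. 202. 202. 202. 203.] n 527
[581.09620965   4.39142967 201.03294227] [573.05598902  -1.96958371 193.66581201] [590.74909206  17.49891505 205.59754168]
{'intrinsics': array([[297.31863964,   0.        , 256.11095141],
       [  0.        , 297.31863964, 187.6356366 ],
       [  0.        ,   0.        ,   1.        ]]), 'xyz': array([590.55675307, -57.36710149, 333.15842171]), 'attitude': array([-0.04239113,  0.98956485,  0.13757154, -0.00620218])}
[ 7.37574387e-01 -6.75265834e-01  7.54235404e-05 -2.65807097e-04]
```

View pics/w.png

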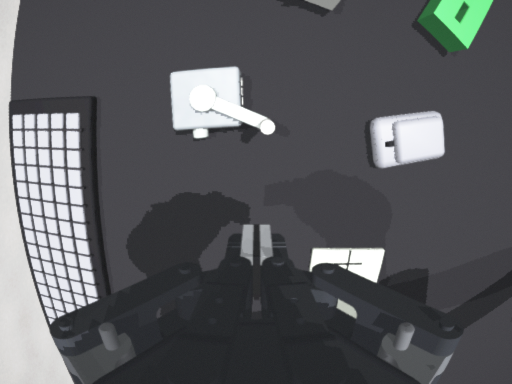

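The shut tips measure 22 mm above the reported TCP in depth, and resting on the post top gave the same figure. So I treat the real tip as TCP z + 21 and retry lower: TCP z 50, tip about 71.

```bash
python3 -m creep '{"translation":[[-0.6,0,-6],[-0.6,0,-10],[-0.6,0,-12.2],[-0.6,0,-12.2],[-0.6,0,-12.2],[-0.6,-1.8,-12.2],[-0.6,-2.8,-12.2],[-0.6,-2.8,-12.2]],"delta_rot":[[0,0,0],[0,0,0],[0,0,0],[0,0,0],[0,0,0],[0,0,0],[0,0,0],[0,0,0]],"hand":[0,0,0,0,0,0,0,0]}'
```

```text
clock: 5.88
position: [578.7, -16.1, 50.9]
ee_rot: [0.736, -0.677, 0.0, -0.0]
contact_force: [0.0, 0.0, -0.7]
gripper_width: -0.1
grasp_force: 0.0
```

```bash
python3 -m creep '{"translation":[[-0.2,-0.8,0],[-0.3,-1.6,0],[-0.3,-2.4,0],[-0.2,-3.2,0],[0,-4,0],[0.2,-4.7,0],[0.4,-5.4,0],[0.4,-5.4,0]],"delta_rot":[[0,0,0],[0,0,0],[0,0,0],[0,0,0],[0,0,0],[0,0,0],[0,0,0],[0,0,0]],"hand":[0,0,0,0,0,0,0,0]}'; python3 post.py
```

```text
clock: 6.88
position: [582.8, -69.5, 50.2]
ee_rot: [0.736, -0.677, 0.0, -0.0]
contact_force: [-3.2, 2.6, 0.1]
gripper_width: 0.2
grasp_force: 1.3
0 axis pixel z75 [243.4 202.8] top [243.2 198.3]
0.7 axis pixel z75 [254.  208.4] top [254.  203.8]
0.8 axis pixel z75 [256.1 208.8] top [256.  204.2]
0.9 axis pixel z75 [258.2 209. ] top [258.1 204.5]
190   48  60  82 108 116 109  81  68  72  73  49  33  30  32  31  32  33  37  35  32  33  32  33  33  36  35  35  47  53  54  53  53  54  53  54  53
192   36  49  77  95  94  69  58  49  56  73  73  41  32  32  32  33  36  36  37  36  35  32  31  32  34  38  44  52  53  54  53  54  53  53  53  54
194   32  33  37  45  49  41  39  37  36  37  38  36  34  32  31  33  35  36  35  34  34  32  35  45  51  51  53  53  52  53  53  53  53  54  54  54
196   32  35  34  32  33  35  33  32  35  37  37  36  37  37  41  40  38  35  32  33  35  32  32  36  40  43  53  54  53  53  53  55  54  54  53  52
198   33  34  34  34  33  33  34  32  32  33  35  37  37  37  37  37  36  36  38  55  78  61  38  36  44  70  96  99  85  69  62  59  54  55  53  54
200   3
[... 352 characters left out ...]
 32  34  42  79 143 182 237 249 240 153 123 149 149 147 154 188 176 158 181 185 184 184
206   49  46  37  36  34  33  33  34  33  34  32  32  32  32  33  36  44  80 136 152 206 223 206 137 132 156 176 187 145 148 157 175 185 184 184 183
208   53  53  53  49  37  34  34  33  33  32  34  34  34  40  61  80  71  94 134 139 179 191 190 200 226 229 215 151 176 185 186 187 186 186 178 160
210   53  54  54  53  49  35  34  33  34  33  34  33  34  40  61  80  79  90 101 128 177 191 192 217 236 217 166 184 187 187 186 184 175 152 123 106
212   53  54  53  53  52  46  35  35  34  33  34  33  34  37  57  84  90 114  92 117 177 190 191 206 199 140 171 183 185 185 174 141 115 105 103 102
[-1.2  2.3  0.4]
```

Post axis u≈257, so the lever is near 0.8 rad with clean contact. A bit more to reach the stop.

```bash
python3 -m creep '{"translation":[[0.1,-0.3,0],[0.2,-0.6,0],[0.2,-0.6,0]],"delta_rot":[[0,0,0],[0,0,0],[0,0,0]],"hand":[0,0,0]}'; python3 post.py | grep -E '^(204|206|208|210|\[)'
```

```text
clock: 7.3
position: [585.0, -74.9, 50.3]
ee_rot: [0.737, -0.676, 0.0, -0.0]
contact_force: [-0.0, 3.0, -0.9]
gripper_width: -0.1
grasp_force: 1.6
204   36  34  33  33  33  32  34  34  33  35  34  34  32  33  33  32  33  38  45  85 142 188 243 245 239 161 147 145 140 139 149 156 181 185 184 184
206   51  49  46  37  35  33  33  34  34  35  35  34  33  33  35  34  34  36  50  87 135 155 209 216 205 149 152 149 127 124 146 177 185 184 184 183
208   54  53  53  53  50  37  34  33  34  33  32  35  33  39  60  83  87  66  60  98 136 145 180 190 181 178 221 188 139 169 185 187 187 185 178 160
210   53  53  54  54  53  51  46  34  32  33  34  33  34  40  61  81  77  84  91 102 110 134 181 191 192 217 234 163 182 186 186 185 175 153 122 107
[-0.6  2.6 -1.4]
```

```bash
python3 -m creep '{"translation":[[0.1,-0.3,0],[0.1,-0.4,0],[0.1,-0.4,0]],"delta_rot":[[0,0,0],[0,0,0],[0,0,0]],"hand":[0,0,0]}'; python3 post.py | grep -E '^(204|206|208|210|\[)'
```

```text
clock: 7.72
position: [586.5, -77.9, 50.3]
ee_rot: [0.737, -0.676, 0.0, -0.001]
contact_force: [0.6, 7.5, -1.0]
gripper_width: 0.2
grasp_force: 3.6
204   36  34  33  34  33  34  34  35  33  33  33  33  34  34  34  33  33  36  36  46  83 130 158 232 245 226 162 145 138 133 131 142 179 184 183 183
206   52  49  46  37  35  34  33  32  34  33  33  34  34  33  39  47  37  33  34  47  87 135 160 222 230 218 160 152 139 113 115 145 182 185 183 183
208   54  53  53  53  53  46  37  33  33  34  33  33  34  40  63  90  88  76  56  58  96 135 142 180 192 182 160 161 126 129 170 185 187 186 178 160
210   53  53  54  54  54  54  52  45  35  33  34  33  34  40  61  82  78  85  89  90  99 109 129 179 192 192 209 219 178 174 186 185 175 153 122 106
[ 1.   7.2 -2. ]
```

The force jumps to 7.5 N and the post axis reads u≈260, matching the 0.9 stop. I push 1.5 mm more to confirm, then back off.

```bash
python3 -m creep '{"translation":[[0,-0.15,0],[0,-0.15,0]],"delta_rot":[[0,0,0],[0,0,0]],"hand":[0,0]}'
```

```text
clock: 8.02
position: [586.6, -78.2, 50.3]
ee_rot: [0.737, -0.676, -0.0, -0.002]
contact_force: [-0.5, 11.1, -1.8]
gripper_width: 0.5
grasp_force: 5.8
```

```bash
python3 -m creep '{"translation":[[-0.3,1.2,0],[-0.8,3,0],[-0.9,6,0],[-0.8,9,0],[-0.8,9,6],[-0.8,9,12],[-0.8,9,16],[-0.8,9,16]],"delta_rot":[[0,0,0],[0,0,0],[0,0,0],[0,0,0],[0,0,0],[0,0,0],[0,0,0],[0,0,0]],"hand":[0,0,0,0,0,0,0,0]}'; python3 post.py | grep -E '^(198|204|206|208|210|\[)'
```

```text
clock: 9.02
position: [579.7, 9.8, 215.2]
ee_rot: [0.737, -0.676, 0.003, -0.004]
contact_force: [0.2, 0.9, -0.8]
gripper_width: -0.1
grasp_force: 0.0
198   39  39  39  39  40  42  74 179 252 253 248 121  62  62  63  62  62  62  63  62  62  61  62  65  84 133 187 190 153 110  88  74  64  62  62  62
204   57  58  61  62  62  62  71 122 201 217 198 124  71  68  86 105 132 194 239 245 249 250 251 251 249 223 220 225 230 219 201 182 207 211 209 209
206   62  62  62  62  62  62  71 121 199 217 205 184 218 238 245 250 250 251 251 236 219 214 174 153 143 146 167 182 183 169 178 201 211 209 210 209
208   63  62  62  62  63  63  69 118 197 216 216 231 248 234 217 209 170 142 137 126 143 185 193 204 205 208 205 205 206 211 212 213 212 212 204 183
210   62  62  61  62  62  62  65  89 137 154 144 126 112  91  88  97  91 106 133 153 172 194 204 211 214 214 215 214 214 213 212 210 199 174 140 123
[ 0.1 -0.4 -1.8]
```

The lever sprang back to rest (u≈244) after pressing 11 N at the stop, so the count is done. Now to the middle bar at (520.5,-276), yaw −13°.

```bash
python3 -m creep '{"translation":[[-5.9,-28.6,0],[-5.9,-28.6,0],[-5.9,-28.6,0],[-5.9,-28.6,0],[-5.9,-28.6,0],[-5.9,-28.6,0],[-5.9,-28.6,0],[-5.9,-28.6,0]],"delta_rot":[[0,0,-9],[0,0,-18],[0,0,-18],[0,0,-18],[0,0,-18],[0,0,-18],[0,0,-18],[0,0,-18]],"hand":[6,6,6,6,6,6,6,6]}'
python3 - <<'E'
from h import *
K,Rm,t=cam("wrist")
p,d=get_image("wrist");s=read_state()
q=R.from_quat(s["ee_rot"]).as_matrix();print("close dir",np.degrees(np.arctan2(q[1,1],q[0,1])),s["position"])
v,u=np.mgrid[:384,:512];x=u-K[0,2];y=v-K[1,2];r=np.hypot(x,y)+1e-9;th=r/K[0,0]
dx=np.stack([np.sin(th)*x/r,np.sin(th)*y/r,np.cos(th)],-1)
P=(dx*(d/np.maximum(dx[...,2],.05))[...,None])@Rm.T+t;P[d==0]=np.nan
m=(P[...,2]>118)&(P[...,2]<138)&(abs(P[...,0]-520)<60)&(abs(P[...,1]+275)<100)
n,l,st,_=cv2.connectedComponentsWithStats(m.astype(np.uint8))
for i in range(1,n):
    if st[i,4]>15: print(st[i],P[l==i].mean(0).round(1),cv2.minAreaRect(P[l==i][:,:2].astype(np.float32)))
cv2.imwrite("pics/w2.png",p[:,:,::-1])
E
```

```text
clock: 10.07
position: [518.6, -275.3, 209.8]
ee_rot: [-0.622, 0.783, 0.0, -0.0]
contact_force: [0.2, 0.3, -0.3]
gripper_width: 59.8
grasp_force: 0.0
close dir 166.9702435520634 [ 518.76676343 -275.3003469   210.02956059]
[247  97  10  37 365] [ 508.6 -337.4  125.5] ((508.7257995605469, -337.3045349121094), (29.9247989654541, 7.478295803070068), 76.96371459960938)
[248 167   9  35 314] [ 521.7 -280.1  125.3] ((521.8806762695312, -279.3475646972656), (29.6210994720459, 6.961761474609375), 76.96038818359375)
[248 230   9  33 289] [ 535.4 -221.9  125. ] ((535.824951171875, -220.51754760742188), (30.717823028564453, 7.583829879760742), 76.95610046386719)
```

View pics/w2.png

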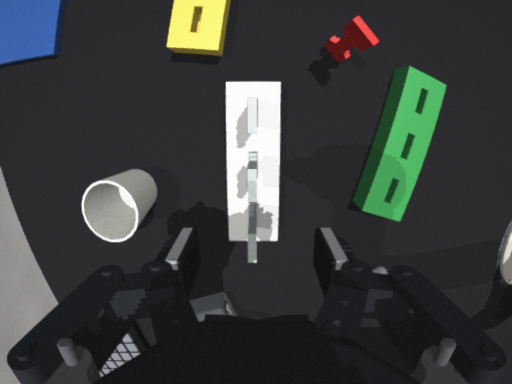

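The wrist view shows the three bar tops in line at u≈252, with the middle one at (252,185) just left of the finger centre (255,250). It measures (521.8,-279), so I average with the top view and shift by +2.7, −2 mm. Then descend and close.

```bash
python3 -m creep '{"translation":[[0.27,-0.2,0],[0.27,-0.2,-5],[0.27,-0.2,-9],[0.27,-0.2,-12],[0.27,-0.2,-13.8],[0.27,-0.2,-13.8],[0.27,-0.2,-13.8]],"delta_rot":[[0,0,0],[0,0,0],[0,0,0],[0,0,0],[0,0,0],[0,0,0],[0,0,0]],"hand":[6,6,6,6,6,6,6]}'
```

```text
clock: 11.0
position: [522.2, -278.5, 73.3]
ee_rot: [-0.622, 0.783, -0.001, 0.0]
contact_force: [-0.1, -0.0, 0.1]
gripper_width: 60.0
grasp_force: 0.0
```

```bash
python3 -m creep '{"translation":[[0,0,0],[0,0,0],[0,0,0],[0,0,0],[0,0,0],[0,0,0],[0,0,0],[0,0,0]],"delta_rot":[[0,0,0],[0,0,0],[0,0,0],[0,0,0],[0,0,0],[0,0,0],[0,0,0],[0,0,0]],"hand":[3,1.5,0.4,0.4,0.4,0.4,0.4,0.4]}'; python3 - <<'E'
from h import *
p,d=get_image("side")
u,v=300,240
cv2.imwrite("pics/g.png",cv2.resize(p[v-75:v+60,u-75:u+75][:,:,::-1],None,fx=5,fy=4.4,interpolation=cv2.INTER_CUBIC))
E
```

```text
clock: 12.0
position: [521.7, -278.6, 72.9]
ee_rot: [-0.622, 0.783, -0.001, 0.0]
contact_force: [0.2, 0.2, 5.9]
gripper_width: 7.2
grasp_force: 59.4
```

View pics/g.png

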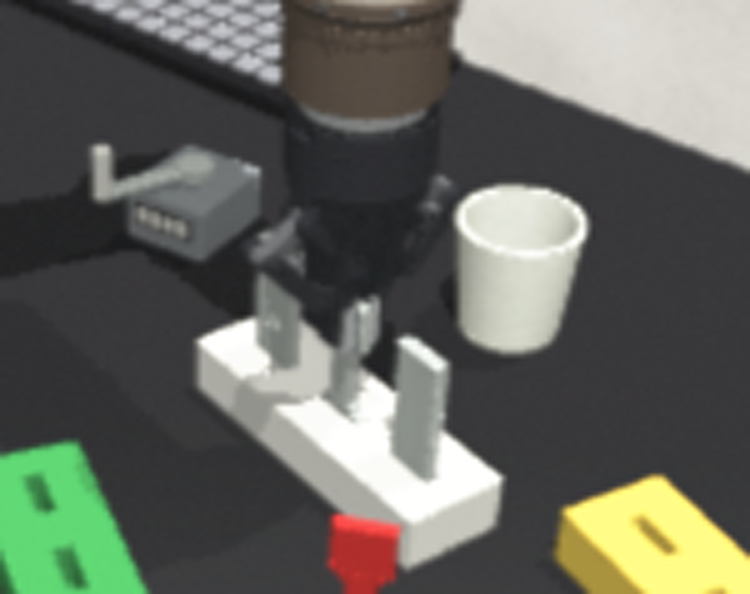

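The bar is gripped on its head (59 N, 7.2 mm), visible at crop (355,330). Lifting straight up.

```bash
python3 -m creep '{"translation":[[0,0,0.5],[0,0,1.5],[0,0,3],[0,0,5],[0,0,8],[0,0,12],[0,0,15.8],[0,0,15.8]],"delta_rot":[[0,0,0],[0,0,0],[0,0,0],[0,0,0],[0,0,0],[0,0,0],[0,0,0],[0,0,0]],"hand":[0.4,0.4,0.4,0.4,0.4,0.4,0.4,0.4]}'
```

```text
clock: 13.05
position: [522.1, -279.0, 234.8]
ee_rot: [-0.622, 0.783, -0.003, 0.002]
contact_force: [0.0, 0.4, -2.3]
gripper_width: 7.0
grasp_force: 58.9
```

```bash
python3 -m creep '{"translation":[[-0.5,3,0],[-1.5,8,0],[-2.5,14,0],[-3.5,20,0],[-4.5,26,0],[-5.5,31,0],[-6.4,35,0],[-7,38,0]],"delta_rot":[[0,0,-8],[0,0,-17],[0,0,-27],[0,0,-37],[0,0,-47],[0,0,-57],[0,0,-66],[0,0,-72]],"hand":[0.4,0.4,0.4,0.4,0.4,0.4,0.4,0.4]}'
```

```text
clock: 14.05
position: [449.1, 102.6, 229.4]
ee_rot: [-0.04, 0.999, -0.001, -0.002]
contact_force: [0.6, -0.4, -1.8]
gripper_width: 7.1
grasp_force: 58.9
```

```bash
python3 -m creep '{"translation":[[0,1.5,0],[0,2.9,0],[0,2.9,0],[0,2.9,0],[0,2.9,0],[0,2.9,0]],"delta_rot":[[0,0,-2.7],[0,0,-2.7],[0,0,-2.7],[0,0,-2.7],[0,0,-2.7],[0,0,-2.7]],"hand":[0.4,0.4,0.4,0.4,0.4,0.4]}'
python3 - <<'E'
from h import *
s=read_state();q=R.from_quat(s["ee_rot"]).as_matrix();print("close dir",np.degrees(np.arctan2(q[1,1],q[0,1])),"z",q[:,2].round(3))
p,d=get_image("side");P=cloud("side",d);np.savez("fin.npz",p=p,d=d)
m=(abs(P[...,0]-451)<35)&(abs(P[...,1]-130)<35)&(P[...,2]>145)&(P[...,2]<300)
n,l,st,_=cv2.connectedComponentsWithStats(m.astype(np.uint8));k=1+st[1:,4].argmax();Q=P[l==k]
for z in range(150,300,8):
    r=Q[(Q[:,2]>=z)&(Q[:,2]<z+8)]
    if len(r)>2:print(z,len(r),"x",np.percentile(r[:,0],[3,50,97]).round(),"y",np.percentile(r[:,1],[3,50,97]).round())
h=P.reshape(-1,3);h=h[(h[:,2]>195)&(h[:,2]<262)&(abs(h[:,0]-446)<40)&(h[:,1]>215)&(h[:,1]<300)];print("head z",np.percentile(h,[2,98],axis=0).round())
ys,xs=np.nonzero(l==k);u,v=int(xs.mean()),int(ys.mean());print(u,v)
K,Rm,t=cam("side");c=Rm.T@(np.array([451.5,130.5,226])-t);print("focus px",K[0,2]+K[0,0]*c[0]/c[2],K[1,2]+K[1,1]*c[1]/c[2])
cv2.imwrite("pics/f.png",cv2.resize(p[max(v-60,0):v+70,max(u-90,0):u+90][:,:,::-1],None,fx=4.4,fy=4.4,interpolation=cv2.INTER_CUBIC))
E
```

```text
clock: 14.8
position: [451.3, 130.0, 230.3]
ee_rot: [-0.019, 1.0, -0.0, -0.0]
contact_force: [0.6, 0.0, -1.0]
gripper_width: 6.8
grasp_force: 59.0
close dir 92.12078739709008 z [-0. -0. -1.]
166 20 x [438. 451. 466.] y [119. 123. 125.]
174 25 x [437. 448. 468.] y [121. 123. 131.]
182 20 x [439. 451. 465.] y [120. 123. 129.]
190 26 x [438. 449. 466.] y [121. 124. 130.]
198 17 x [441. 451. 465.] y [121. 124. 132.]
206 16 x [444. 450. 459.] y [118. 123. 129.]
214 13 x [444. 452. 461.] y [120. 125. 132.]
222 15 x [446. 451. 461.] y [121. 123. 128.]
230 13 x [445. 451. 458.] y [120. 125. 126.]
238 12 x [445. 450. 459.] y [121. 123. 131.]
246 13 x [442. 450. 462.] y [118. 122. 128.]
254 16 x [438. 441. 457.] y [112. 119. 129.]
262 28 x [438. 445. 457.] y [108. 117. 135.]
270 27 x [438. 445. 458.] y [108. 115. 135.]
278 33 x [438. 445. 460.] y [108. 116. 133.]
286 20 x [439. 445. 458.] y [109. 120. 139.]
294 21 x [438. 441. 448.] y [ 97. 132. 147.]
head z [[422. 235. 206.]
 [469. 298. 253.]]
171 155
focus px 171.0913136920903 157.35124699106038
```

View pics/f.png

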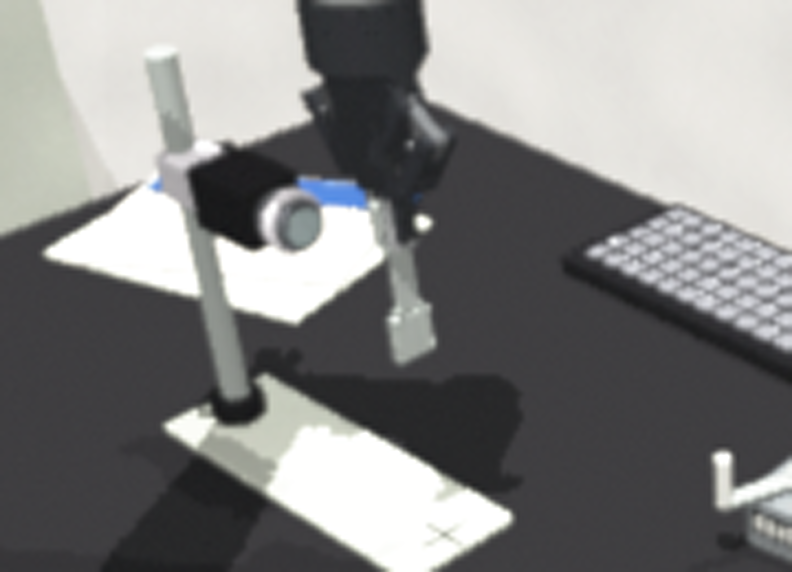

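The bar hangs upright, its waist at crop (405,275), with the broad face toward the lens at (298,220). The waist measures (451,127,226) against a focus at about (451,128,226) in the same camera, tilt is about 0° and closing direction 92.1° versus stand 92.3°. The arm is still, so I'm handing in.

```bash
python3 -c "
from bench import *
s=read_state();print(abs(s['joint_vel']).max(),s['grasp_force']);print(job_done())"
```

```text
0.004575576195698355 58.9890056848526
the job is handed in; nothing more can be done
None
```

The job is handed in at about 15 s: on the second try the lever was swung to its stop and sprang back (the first slipped off at about 0.7 rad), and the dog-bone bar is held still and upright, within a few mm of the focus point, its broad face square to the lens.

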